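# Measure a tissue pestle in the sloping bench caliper

## Robot

A 6-joint arm with a two-finger parallel gripper is mounted at the origin on a cart in front of the work surface, level with it; the furniture and walls round the work are solid. World frame = base frame: x ahead of the robot, y to its left, z up, the work surface at z = 0. Lengths are in mm, angles in rad, forces in N, time in s.
With the tool pointing down it reaches from about 425 to 950 mm from the base axis. Payload 3.5 kg.
Tool frame: the origin (TCP) lies at the centre of the arm's flange, where the gripper is bolted on; the fingertips stand 173 mm ahead of it and the grasp point (between the pads) lies 155 mm ahead of it; z points along the fingers, y is the line along which they close (so a half turn about z gives the same grasp; the last joint's range is limited). The gripper opens to 85 mm and grips with 20 to 120 N. Pads are 22 mm wide; open, the fingers measure 114 mm over their backs; the gripper's body (76 mm by 85 mm) begins 54 mm behind the grasp point. The pads swing forward as they close: fully open they stand 13 mm farther back than shut.
Start: joints at [1.054, 0.286, 1.577, -0, 1.279, -0.15], TCP at [242.039, 630.099, 404.725] pointing down, gripper open.
Joint ranges: [-2.77, 2.77], [-0.9, 2.22], [0.21, 2.48], [-1.53, 4.67], [0.24, 2.81], [-2.84, 2.84]. Speed limits (rad/s): [2.79, 2.79, 3.14, 3.14, 3.14, 3.14].

## Interface

Orientations are given as a rotation vector (axis times angle).
In Python, from bench import arm, viewer gives the robot as it stands.
- The arm moves only by the shell command python3 -m pendant 'ROWS' [OPENING] [FORCE]. ROWS is a JSON object of lists of equal length, an entry for each row: "linear": the shift along the world's x, y, z as a fraction of full scale, a list of three; "rotation": the turn, a rotation vector about the world's x, y, z as a fraction of full scale, a list of three. A call has 1 to 12 rows; each row shifts and turns the commanded pose from where the row before left it; what a row does not reach is not made up. Full scale, the value 1, is 15 cm for a shift and 0.5 rad for a turn. A row lasts 1/10 s, in which the tool goes at most 50 mm and 8.59 degrees, less where a joint would pass 70% of its speed; a pose out of reach is approached as far as the arm can. A call with a number of a shift or a turn outside -1 to 1 is refused whole. A call with a gripper value outside its range is refused whole. OPENING is the opening, from -1 (shut) to 1 (fully open), set as the call begins (- or left out, the last holds). The fingers move at their own pace and stop on an object; FORCE is the grip in N (left out, the last holds). Time passes only in rows, so rows that do not move let the fingers close. It gives the time, the measured TCP pose, the force, the opening and the grip force at its end, in the units of the state.
- arm.sense(): the state, without advancing time (a new reading comes with each control period).
- viewer.read_camera(name): name is "scene" or "top"; returns (picture, depth): 384x512x3 uint8, red, green, blue; 384x512 float32, mm along the optical axis (not along the pixel's ray), 0 where there is no reading.
- viewer.camera_model(name): a dict with "fx", "fy", "cx", "cy" (pixels), "dist" ([k1, k2, p1, p2, k3] as OpenCV has them; the pictures are not rectified), "T" (4x4, takes a point from camera to world coordinates). Camera axes: x right, y down, z forward; pixel columns grow to the right and rows downward; lengths in mm; the calibration is good to about 2 mm. A picture is of the moment at which its call begins. camera_model takes no time and is no camera call.
- arm.job_done(): hands the job in; it is judged then, once.
The state is a dict: "t": time; "q": joint angles; "dq": joint speeds; "joint_torque": joint torques, N m; "tool_pos": TCP position; "ee_rot": TCP orientation; "wrist_force": force on the tool from outside, world axes, zero at the start; "wrist_torque": the same for the moment, N m; "opening": opening from 0.0 (shut) to 1.0 (fully open); "gripper_force": force on a finger pad.
Only numpy, scipy, OpenCV 4.12 (cv2) and the standard library are available. Lean on these libraries where they do the work, as an engineer would, in place of code of your own. Each camera call takes 0.05 s, during which the arm holds its last target. There are 200 camera calls.

## Task

Measure the white head of the larger of the two tissue pestles in the sloping bench caliper: draw the sliding jaw open by its black thumb grip, lay the pestle across the bed with its head against the fixed jaw and its handle against the rest, then slide the jaw shut on the head until the springs behind the jaw visibly give. The plastic is soft, so stop while the springs still have travel left, leave the jaw pressing there, and do not disturb the smaller pestle.

Things in the scene. Friction and masses are not known exactly. Their poses are not given: they have to be found in the camera images.
- caliper_bed: Steel bed plate of a white wedge-shaped bench caliper (210 x 170 mm, 0.23 m high, fixed to the bench). It slopes 30 degrees up away from the robot. Origin: on the bed surface in the plane of the fixed jaw's measuring face, midway between the sides. x runs up the slope, y across to the left, z square out of the bed. Surface: x -28 to 190, y -85 to 85 mm.
- fixed_jaw (a point): Middle of the fixed jaw's foot line: in its measuring face (bed x = 0), at bed height, bed y = 47 mm. The jaw is a steel block from bed x -11 to 0, y 36 to 58, 36 mm high; a 10 mm high foot behind it reaches down to x = -24.
- rest (a point): Like point of the rest for the handle: in its face (bed x = 0), at bed height, bed y = -52 mm. A steel block from bed x -11 to 0, y -61 to -43, 28 mm high, with a like foot.
- readout (a point): Middle of the top front edge of the white read-out, a panel 150 mm wide and 22 mm thick standing square to the bed at bed x = 168 to 190, 116 mm high. It leans over the upper bed, so a hand pointing straight down strikes it: work square to the bed, tool tilted 30 degrees.
- jaw_slide (a joint): The sliding jaw's carriage on its guide along the bed's x. The value (m) is the gap between the jaw faces with the jaw springs at rest: 0 shut, 0.058 fully open (end stop). It rubs (about 6 N) and stays where it is left. The actual gap is jaw_slide + jaw_spring.
- thumb_grip (a point): Point in the carriage's black thumb grip (24 mm along bed x, 18 mm along y, standing 11 to 47 mm above the bed): its middle in plan, 33 mm above the bed, 54 mm up-slope of the unsprung jaw face. Pinch it across the 18 mm, fingertips over 13 mm above the bed (a plate 40 mm wide, 12 high, lies under it). A block 30 mm wide, 28 high stands 17 to 30 mm down-slope of this point.
- jaw_spring (a joint): How far (m) the moving jaw has been pushed back on its two sprung guide pins towards the carriage: 0 = springs at rest (2 N preload), 0.010 = springs fully home (4.5 N).
- moving_jaw: The moving jaw, a steel block 10 x 22 x 36 mm facing the fixed jaw across the gap. Origin: in its measuring face, on the line y = 47 mm of the bed, at bed height; axes as the bed's.
- pestle_large: The larger pestle, lying on the bench: 154 mm long; white plastic head (34 mm diameter, 50 long, rounded nose) and eight-sided grey handle (34 mm across flats, 50 long) joined by a bare steel shaft (12 mm diameter, 54 long). Origin: on the axis at the middle of the shaft, near its balance point, 17 mm above what it lies on; y along the axis towards the head; it may roll about y. Grip the shaft.
- large_head (a point): Point on the larger pestle's axis, in the cylindrical part of its white head, 47 mm from the pestle's origin towards the nose.
- pestle_small: The smaller pestle of the same form, lying on the bench, not to be disturbed: 122 mm long, head and handle 24 mm thick, shaft 10 mm. Origin on its axis at the middle of the shaft, 12 mm above the bench; y towards the white head.

How it is judged:
By the outcome, as a careful person would: the job done as asked, in the order asked, and still so for the second after the job is handed in, with the robot touching nothing.
It also fails if it takes over 67 s, if anything falls off the work surface, if the arm or the gripper's body presses on something with over 40 N, if the wrist force passes 120 N, or if a joint passes its speed limit or range.

## Working session

There is one attempt and no reset: what is moved stays moved. The work goes in short steps, Python scripts to look and compute and a shell command to move; the robot and the scene stay as the last step left them, time stands still between calls to the robot, and variables do not carry over. Pictures are saved under pics/ and viewed, at most 11 in all, crops included, and the job is handed in when it is done.

```bash
ls; mkdir -p pics; cat > h.py <<'E'
import numpy as np, cv2, json
from bench import arm, viewer
def snap(name, tag):
    im,d=viewer.read_camera(name); cv2.imwrite(f'pics/{tag}.png',im[:,:,::-1]); np.savez(f'{tag}.npz',im=im,d=d); return im,d
def ray(name,uv):
    m=viewer.camera_model(name); K=np.array([[m['fx'],0,m['cx']],[0,m['fy'],m['cy']],[0,0,1]])
    p=cv2.undistortPoints(np.array(uv,float).reshape(-1,1,2),K,np.array(m['dist'])).reshape(-1,2)
    d=np.c_[p,np.ones(len(p))]; T=np.array(m['T']); return T[:3,3], d@T[:3,:3].T
def onz(name,uv,z):
    o,d=ray(name,uv); return o+d*((z-o[2])/d[:,2])[:,None]
def cloud(name,d,mask):
    v,u=np.nonzero(mask&(d>0)); o,r=ray(name,np.c_[u,v]); return o+r*d[v,u][:,None], np.c_[u,v]
E
python3 - <<'E'
from h import *
for n in('scene','top'):
    im,d=snap(n,n+'0'); m=viewer.camera_model(n); print(n,m['fx'],np.round(m['T'],3).tolist(),(d>0).mean())
a=cv2.imread('pics/scene0.png');b=cv2.imread('pics/top0.png')
cv2.imwrite('pics/both0.png',cv2.resize(np.vstack([a,b]),(800,1200))[:600]) 
cv2.imwrite('pics/topB.png',cv2.resize(b,(800,600),interpolation=cv2.INTER_CUBIC))
print(arm.sense())
E
```

```text
pics
scene 408.7759086590569 [[0.81, -0.424, 0.406, 108.692], [-0.587, -0.571, 0.574, -549.461], [-0.012, -0.703, -0.711, 858.148], [0.0, 0.0, 0.0, 1.0]] 0.9957071940104166
top 477.8449829004584 [[0.023, -0.988, 0.153, 374.894], [-1.0, -0.022, 0.007, -7.264], [-0.004, -0.153, -0.988, 1111.724], [0.0, 0.0, 0.0, 1.0]] 0.9960378011067709
{'t': 0.1, 'q': array([ 1.05401671e+00,  2.87114481e-01,  1.57800200e+00,  3.53287978e-05,
        1.27859386e+00, -1.50017663e-01]), 'dq': array([ 0.00083817, -0.00155731, -0.00283977,  0.00012689, -0.00128879,
        0.00032102]), 'joint_torque': array([ 9.65677427e-04, -4.07295084e+01, -2.93700010e+01, -1.73945405e-04,
        3.41860679e-03, -2.41724030e-05]), 'tool_pos': array([241.92445166, 629.92526662, 403.4756472 ]), 'ee_rot': array([-0.57276808, -3.08819958,  0.00312518]), 'wrist_force': array([-0.57262964, -0.24951798,  0.67893611]), 'wrist_torque': array([ 0.00781312,  0.0075125 , -0.04861045]), 'gripper_force': 0.0, 'opening': 0.997979709278127}
```

View pics/both0.png

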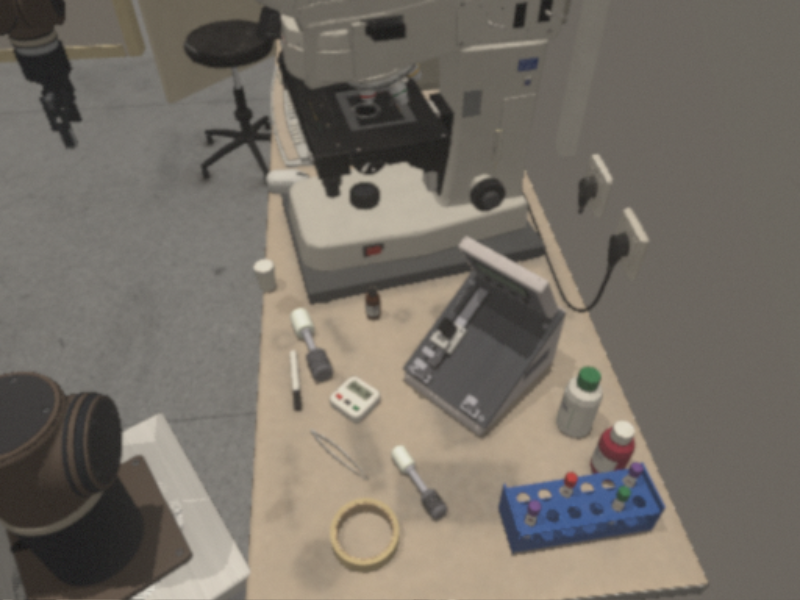

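View pics/topB.png

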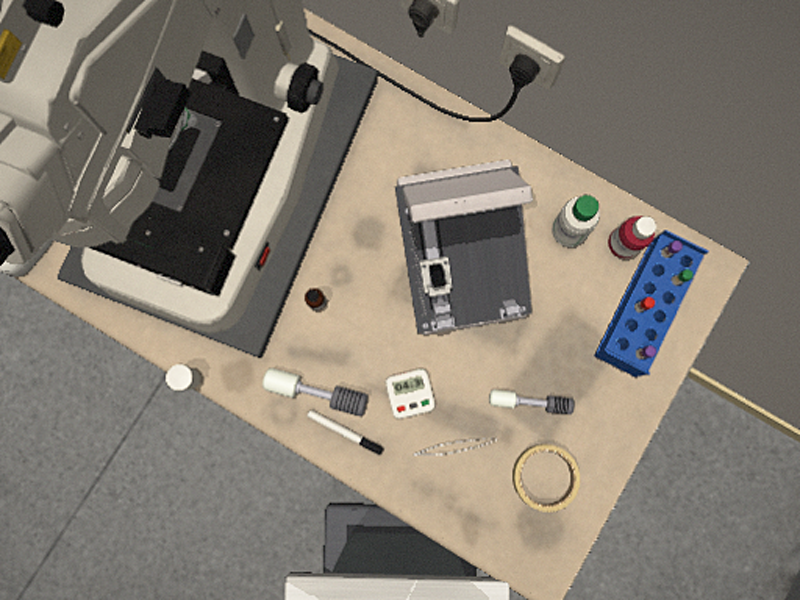

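The top view (800 px scale) shows the large pestle with its head at (280,382) and handle at (350,400), and the small one at (505,398)–(560,404). The caliper bed is around (465,250), the thumb grip at (437,273), the fixed jaw at (443,322) and the rest at (513,310). The jaw is nearly shut.

```bash
cat > m1.py <<'E'
from h import *
z=np.load('top0.npz'); im,d=z['im'],z['d']
full=np.ones(d.shape,bool); m=viewer.camera_model('top')
def reg(x0,y0,x1,y1):
    k=np.zeros(d.shape,bool); s=1.5625; k[int(y0/s):int(y1/s),int(x0/s):int(x1/s)]=1; return k
# table check
P,_=cloud('top',d,reg(280,420,310,450)); print('table',np.median(P,0))
# pestles
for n,r in(('large',(255,355,375,408)),('small',(485,380,580,420))):
    P,uv=cloud('top',d,reg(*r)); k=P[:,2]>6; P=P[k];uv=uv[k]
    c=im[uv[:,1],uv[:,0]].astype(int); 
    xy=P[:,:2]; mu=xy.mean(0); w,V=np.linalg.eigh(np.cov((xy-mu).T)); a=V[:,1]
    s=(xy-mu)@a; br=c.sum(1)
    if br[s>0].mean()<br[s<0].mean(): a=-a; s=-s
    t=(xy-mu)@np.array([-a[1],a[0]])
    print(n,len(P),'mu',mu,'axis',a,np.degrees(np.arctan2(a[1],a[0])),'ext',s.min(),s.max(),t.min(),t.max(),'zmax',np.percentile(P[:,2],98))
    for s0 in np.arange(-80,80,10):
        q=(s>=s0)&(s<s0+10)
        if q.sum()>3: print(int(s0),q.sum(),np.round([t[q].min(),t[q].max(),P[q,2].max(),br[q].mean()],1))
# bed plane
P,uv=cloud('top',d,reg(455,245,510,300)); 
mu=np.median(P,0); 
for _ in range(4):
    A=np.c_[P[:,:2],np.ones(len(P))]; co=np.linalg.lstsq(A,P[:,2],rcond=None)[0]; r=P[:,2]-A@co; P=P[abs(r)<max(2,1.5*r.std())]
print('bed plane',co,'slope',np.degrees(np.arctan(np.hypot(*co[:2]))),'yaw',np.degrees(np.arctan2(co[1],co[0])),r.std())
cv2.imwrite('pics/c1.png',cv2.resize(im[95:220,245:350,::-1],None,fx=4.7,fy=4.7,interpolation=cv2.INTER_CUBIC))
E
python3 m1.py
```

```text
table [349.83018974 155.61823402  -1.69917257]
large 730 mu [414.26185167 128.94306459] axis [0.22457626 0.97445652] 77.02203790934342 ext -80.7799955978264 88.70388134859597 -30.18446902252322 17.283270397926582 zmax 36.13069412612635
-80 46 [-13.9   7.8  36.4 267.1]
-70 51 [-14.3  10.6  35.8 272.9]
-60 55 [-14.3  13.3  35.4 257.7]
-50 61 [-14.8  15.6  37.5 267.1]
-40 57 [-13.6  17.3  36.3 302. ]
-30 23 [ -3.9   7.6  24.4 530.5]
-20 21 [ -3.8   7.1  25.4 536.2]
-10 25 [ -4.3   7.2  26.1 523.2]
0 24 [ -4.8   6.7  25.8 520.2]
10 26 [ -6.3   7.9  24.1 505.7]
20 64 [-15.6  17.2  34.4 559.4]
30 68 [-16.1  17.3  37.1 668.7]
40 65 [-16.   17.3  38.3 666.1]
50 61 [-15.9  16.8  37.2 673.9]
60 60 [-16.4  16.9  37.1 668.4]
70 7 [ -7.   11.4  28.4 606. ]
small 453 mu [ 404.34936449 -190.00979062] axis [0.0871832 0.9961923] 84.99842100324544 ext -61.076936147336305 61.2532061253931 -12.30372160942634 11.7534795086699 zmax 26.84983925778214
-60 44 [-11.9  11.3  28.2 262. ]
-50 47 [-11.1  11.8  27.1 207.8]
-40 50 [-12.3  11.3  27.7 212.8]
-30 48 [-11.   11.5  27.  298.6]
-20 19 [ -5.2   4.4  20.3 512.6]
-10 20 [ -4.5   3.3  20.  539. ]
0 20 [ -5.3   4.3  18.3 507.8]
10 19 [ -6.    5.6  19.5 518.7]
20 38 [-12.1  11.2  26.6 615.7]
30 46 [-11.4  10.1  27.5 672.7]
40 46 [-12.   11.   27.4 670.6]
50 47 [-11.4  11.6  26.1 652.2]
60 6 [ -5.6   5.6  20.9 421. ]
bed plane [ 5.69832318e-01  1.02719391e-01 -2.52838436e+02] slope 30.07155071564016 yaw 10.218540505973166 1.0587916985827655
```

View pics/c1.png

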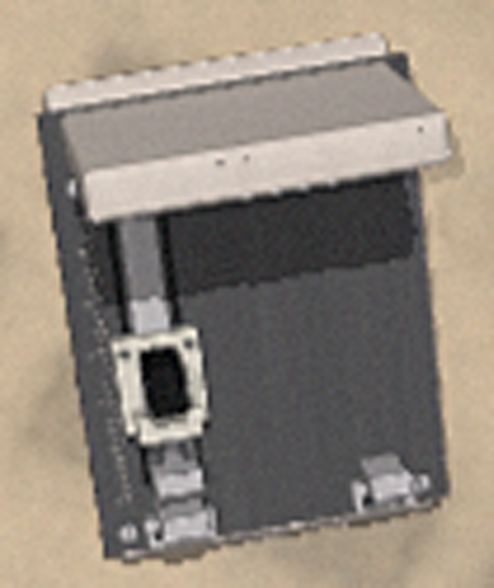

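```bash
cat > m2.py <<'E'
from h import *
z=np.load('top0.npz'); im,d=z['im'],z['d']
k=np.zeros(d.shape,bool); k[95:220,245:350]=1
P,uv=cloud('top',d,k)
co=[.569832,.102719,-252.838]; 
def frame(yaw,sl=30):
    y=np.radians(yaw);s=np.radians(sl)
    ex=np.array([np.cos(s)*np.cos(y),np.cos(s)*np.sin(y),np.sin(s)]); ey=np.array([-np.sin(y),np.cos(y),0]); return np.c_[ex,ey,np.cross(ex,ey)]
for yaw in(10.2,):
    R=frame(yaw)
    p0=np.array([580,-90,0.]); p0[2]=co[0]*p0[0]+co[1]*p0[1]+co[2]
    B=(P-p0)@R
    def st(n,k):
        b=B[k]; print(n,k.sum(),'x',np.round(np.percentile(b[:,0],[2,50,98]),1),'y',np.round(np.percentile(b[:,1],[2,50,98]),1),'z',np.round(np.percentile(b[:,2],[5,50,95]),1))
    bed=abs(B[:,2])<4; st('bed',bed)
    # side edges at several x
    for x0 in range(-80,110,20):
        q=bed&(abs(B[:,0]-x0)<4)
        if q.sum(): print(x0,np.round([B[q,1].min(),B[q,1].max(),np.median(B[q,2])],1))
    for y0 in range(-90,90,15):
        q=bed&(abs(B[:,1]-y0)<4); 
        if q.sum(): print('y',y0,np.round([B[q,0].min(),B[q,0].max(),np.median(B[q,2])],1))
    hi=(B[:,2]>8)&(B[:,2]<60)&(B[:,0]<100)
    M=np.zeros(d.shape,np.uint8); M[uv[hi,1],uv[hi,0]]=1
    n,L,S,C=cv2.connectedComponentsWithStats(M)
    for i in range(1,n):
        if S[i,4]>8: print(S[i]); st(i,L[uv[:,1],uv[:,0]]==i)
    for nm,lo,h in(('z30-42',30,42),('z42+',42,52),('z24-30',24,30)):
        st(nm,(B[:,2]>lo)&(B[:,2]<h)&(B[:,0]<60))
    q=hi
    lab=L[uv[:,1],uv[:,0]]
    # height map around jaws
    G=np.full((45,60),-1.)
    for b in B[(B[:,0]<60)]:
        i=int((b[0]+80)//4);j=int((90-b[1])//4)
        if 0<=i<45 and 0<=j<60: G[i,j]=max(G[i,j],b[2])
    for i in range(34,-1,-1): print(f'{i*4-80:4d}',' '.join('%3d'%g if g>3 else '  .' for g in G[i,:45]))
E
python3 m2.py
```

```text
bed 4615 x [-71.1  23.2 134.6] y [-84.5  -8.9  80.1] z [-2.8  0.1  2.9]
-80 [-32.9  80.6  -1.9]
-60 [-86.7  80.8   0. ]
-40 [-86.4  81.   -0.2]
-20 [-88.1  80.3   0.1]
0 [-87.8  81.7   0.1]
20 [-87.1  81.6   0. ]
40 [-85.9  81.4   0.2]
60 [-86.8  82.6   0.1]
80 [-86.8  82.6   0.1]
100 [68.6 83.1  0.8]
y -90 [-75.5  80.6  -0.9]
y -75 [-7.340e+01  1.417e+02 -1.000e-01]
y -60 [-48.8 142.   -0.4]
y -45 [-7.350e+01  1.416e+02  1.000e-01]
y -30 [-76.4 141.9   0.2]
y -15 [-76.9 141.2   0. ]
y 0 [-75.6 141.7   0. ]
y 15 [-76.6 140.8   0. ]
y 30 [-59.6 140.7   0.4]
y 45 [-27.7 140.6   0.6]
y 60 [-77.6 140.8   0.3]
y 75 [-76.6 140.8   0.6]
[269 165  22  46 640]
1 640 x [-66.8  -2.7  32.6] y [25.8 45.4 62.6] z [ 9.9 24.9 47.5]
[320 193  14  11  96]
2 96 x [-70.6 -54.1 -47.1] y [-68.9 -53.8 -42.8] z [ 8.9 18.6 29.2]
z30-42 150 x [-59.  -32.7  28.9] y [32.2 44.3 53.9] z [30.4 36.1 39.5]
z42+ 94 x [ 6.4 18.1 28.3] y [35.1 43.8 52.5] z [44.2 46.6 49.3]
z24-30 124 x [-57.7 -11.8  28.9] y [-63.   37.2  57.5] z [24.5 27.3 29.5]
  56   .   .   .   3   3   .   3   .   4   4   .   .   .   3   .   4   .  
[... 5700 characters left out ...]
4  13   .   .   .   .   .   8   .   .   .   .   3   .   .   .   .   .   .   .   .   .   3   .   7  12  11  14   .  12  12   9   7   .   .   .   .
 -72   .   .   .   .   .   .   .  12   8   .   .   .  11   .   .  12   .   .   .   3   3   .   .   5   4   .   .   .   .   .   .   .   7  10  12  13  10   8  11   7   9   4   .   .   .
 -76   .   .   3   .   .   .   .   .   .   8  11   .   .   9   .   .   .   .   .   .   .   4   .   .   .   3   .   .   .   .   .   .   .   .   .   .   .   .   .   .   .   .   .   .   .
 -80   .   .   .   .   .   .   .   .   .   .   .   .   .   .   .   .   .   .   .   .   .   .   .   .   .   .   .   .   .   .   .   .   .   .   .   .   .   .   .   .   .   .   .   .   .
```

```bash
cat >> h.py <<'E'
from scipy.spatial.transform import Rotation as Ro
def frame(yaw,sl=30):
    y=np.radians(yaw);s=np.radians(sl)
    ex=np.array([np.cos(s)*np.cos(y),np.cos(s)*np.sin(y),np.sin(s)]); ey=np.array([-np.sin(y),np.cos(y),0]); return np.c_[ex,ey,np.cross(ex,ey)]
def bedR(): return frame(YAW)
def rot(z,y): # tool axes
    z=np.array(z,float);z/=np.linalg.norm(z);y=np.array(y,float);y-=z*(y@z);y/=np.linalg.norm(y);return np.c_[np.cross(y,z),y,z]
def go(gp,R,L=155):
    s=arm.sense(); R0=Ro.from_rotvec(s['ee_rot']).as_matrix(); tcp=np.array(gp)-L*R[:,2]
    d=(tcp-s['tool_pos'])/150; w=Ro.from_matrix(R@R0.T).as_rotvec()/.5
    n=max(np.linalg.norm(d)/.333,np.linalg.norm(w)/.295)
    print('t %.1f'%s['t'],'tcp target',np.round(tcp,1),'lin',np.round(d,3),'rot',np.round(w,3),'min rows %.1f'%n,'per row @ceil',np.round(d/np.ceil(n),3),np.round(w/np.ceil(n),3),'F',np.round(s['wrist_force'],1),'op',round(s['opening'],3),'gf',round(s['gripper_force'],1))
E
cat > m3.py <<'E'
from h import *
z=np.load('top0.npz'); im,d=z['im'],z['d']
k=np.zeros(d.shape,bool); k[225:272,160:240]=1
P,uv=cloud('top',d,k); 
Q=P[(P[:,2]>14)&(P[:,0]>375)]
a=np.array([.2246,.9745])
for _ in range(4):
    mu=Q[:,:2].mean(0); s=(Q[:,:2]-mu)@a; n=np.array([-a[1],a[0]]); t=(Q[:,:2]-mu)@n
    b=np.arange(np.floor(s.min()/8)*8,s.max(),8); c=[];w=[]
    for b0 in b:
        q=(s>=b0)&(s<b0+8)
        if q.sum()>8: c.append((b0+4,(t[q].max()+t[q].min())/2,np.ptp(t[q]))); w.append(q.sum())
    c=np.array(c); f=np.polyfit(c[:,0],c[:,1],1); a=a+f[0]*n; a/=np.linalg.norm(a)
print(np.round(c,1)); ctr=mu+f[1]*n; s=(Q[:,:2]-ctr)@a
print('ang',np.degrees(np.arctan2(a[1],a[0])),'ctr',ctr,'s',np.percentile(s,[0,1,99,100]), 'mid xy',ctr+a*(np.percentile(s,.5)+np.percentile(s,99.5))/2)
# bed frame by image edges: contour of bright/dark boundary on the bed plane
co=np.array([.569832,.102719,-252.838])
def onbed(uv):
    o,r=ray('top',uv); nn=np.array([-co[0],-co[1],1]); return o+r*((co[2]-o@nn)/(r@nn))[:,None]
hsv=cv2.cvtColor(cv2.GaussianBlur(im,(3,3),0),cv2.COLOR_RGB2HSV)
S=hsv[:,:,1].astype(int); 
R=frame(10.7); p0=np.array([580,-90,0.]);p0[2]=co@[580,-90,1]
L=[];Rr=[];F=[]
for v in range(160,195):
    row=S[v,245:350]; i=np.nonzero(row<55)[0]; L.append((245+i[0]-.5,v)); Rr.append((245+i[-1]+.5,v))
for u in range(276,330):
    i=np.nonzero(S[180:225,u]<55)[0]; F.append((u,180+i[-1]+.5))
for nme,E,ax in(('L',L,0),('R',Rr,0),('F',F,1)):
    b=(onbed(E)-p0)@R; f=np.polyfit(b[:,ax],b[:,1-ax],1); r=b[:,1-ax]-np.polyval(f,b[:,ax]); g=abs(r)<2; f=np.polyfit(b[g,ax],b[g,1-ax],1)
    print(nme,f, 'deg',np.degrees(np.arctan(f[0])),r.std())
E
python3 m3.py
```

```text
[[-76.   -4.   31.1]
 [-68.   -4.3  33.2]
 [-60.   -3.7  34. ]
 [-52.   -2.8  34. ]
 [-44.   -2.3  33.2]
 [-36.   -1.8  34. ]
 [-28.   -2.   29. ]
 [-20.   12.8  38.3]
 [-12.   15.1  41.1]
 [ -4.    0.3  11.3]
 [  4.    1.2  11.3]
 [ 12.    1.4  11.4]
 [ 20.    2.3  14.2]
 [ 28.    3.5  32. ]
 [ 36.    3.3  32.7]
 [ 44.    3.7  33.5]
 [ 52.    4.6  33.3]
 [ 60.    5.2  32.7]
 [ 68.    5.7  33.5]
 [ 92.  -23.    9.6]]
ang 71.85337437262454 ctr [412.36822713 126.4382909 ] s [-78.08495614 -76.7725898   94.29953291 102.80882686] mid xy [415.67783114 136.53620272]
L [2.30867050e-03 8.43183353e+01] deg 0.13227684113432478 0.7194569299945521
R [ 1.09550416e-02 -8.82737809e+01] deg 0.6276525421693595 0.6960605103168569
F [  0.16990966 -92.24408434] deg 9.643014649621866 6.668657438321936
```

```bash
cat > m4.py <<'E'
from h import *
z=np.load('top0.npz'); im,d=z['im'],z['d']
k=np.zeros(d.shape,bool); k[225:272,160:240]=1
P,uv=cloud('top',d,k); M=np.zeros(d.shape,np.uint8); g=(P[:,2]>14); M[uv[g,1],uv[g,0]]=1
n,Lb,St,_=cv2.connectedComponentsWithStats(M,connectivity=4); i=1+np.argmax(St[1:,4]); Q=P[Lb[uv[:,1],uv[:,0]]==i]; print(St[i])
a=np.array([.2246,.9745])
for _ in range(5):
    mu=Q[:,:2].mean(0); s=(Q[:,:2]-mu)@a; nn=np.array([-a[1],a[0]]); t=(Q[:,:2]-mu)@nn
    c=np.array([(b0+4,(t[q].max()+t[q].min())/2,np.ptp(t[q])) for b0 in np.arange(-88,88,8) for q in[(s>=b0)&(s<b0+8)] if q.sum()>8])
    f=np.polyfit(c[:,0],c[:,1],1); a=a+f[0]*nn; a/=np.linalg.norm(a)
print(np.round(c,1).tolist()); ctr=mu+f[1]*nn; s=(Q[:,:2]-ctr)@a
print('ang',np.degrees(np.arctan2(a[1],a[0])),'s',s.min(),s.max(),'mid',ctr+a*(s.min()+s.max())/2)
s1=(Q[:,:2]-ctr)@a; sh=np.array([x for x in c if x[2]<16]); print('shaft mid',ctr+a*sh[:,0].mean(),sh[:,0])
# jaw faces: edges of raised parts in bed frame
R=frame(11); co=np.array([.569832,.102719,-252.838]); p0=np.array([580,-90,0.]);p0[2]=co@[580,-90,1]
k=np.zeros(d.shape,bool); k[95:225,245:350]=1; P,uv=cloud('top',d,k); B=(P-p0)@R
def st(nm,q): b=B[q]; print(nm,q.sum(),'x',np.round(np.percentile(b[:,0],[0,3,97,100]),1),'y',np.round(np.percentile(b[:,1],[0,3,97,100]),1))
z=B[:,2];x=B[:,0];y=B[:,1]
st('fixed',(z>30)&(z<42)&(x<-44)); st('rest',(z>23)&(z<32)&(x<-40)&(y<0)); st('mov',(z>32)&(z<42)&(x<-24)&(x>-44)); st('grip',(z>40)&(z<52)&(x<40)&(x>0)); st('block',(z>24)&(z<33)&(x<2)&(x>-20)&(y>20))
for y0 in range(-80,81,10):
    q=(abs(y-y0)<5)&(z<4)&(z>-3); print(y0,np.round(x[q].min(),1),end='; ')
o=p0+R@[-48.5,-2.5,0]; print('\norigin',o)
E
python3 m4.py
```

```text
[168 235  68  31 780]
[[-76.0, 0.4, 28.2], [-68.0, -0.2, 33.1], [-60.0, -0.2, 33.7], [-52.0, -0.3, 33.1], [-44.0, 0.1, 33.6], [-36.0, -0.5, 33.2], [-28.0, 0.5, 32.5], [-20.0, -0.1, 11.4], [-12.0, -0.1, 10.8], [-4.0, -0.2, 11.4], [4.0, 0.1, 11.4], [12.0, -0.3, 11.5], [20.0, -0.1, 11.5], [28.0, -0.2, 30.6], [36.0, -0.1, 32.7], [44.0, -0.1, 33.4], [52.0, 0.1, 33.3], [60.0, 0.1, 32.7], [68.0, 0.0, 33.4], [76.0, -0.2, 30.6]]
ang 75.90622577310064 s -74.49371240601005 77.83647386801286 mid [411.80991045 124.79507103]
shaft mid [411.40291315 123.1740014 ] [-20. -12.  -4.   4.  12.  20.]
fixed 61 x [-59.2 -58.6 -47.9 -47.5] y [-57.4 -53.4  53.8  54.7]
rest 42 x [-60.  -59.  -47.7 -47.3] y [-63.6 -62.6 -46.6 -46.5]
mov 50 x [-36.9 -36.2 -25.9 -25.7] y [32.9 34.4 54.4 54.8]
grip 97 x [ 6.6  7.4 28.9 29.5] y [34.5 35.3 52.6 53.3]
block 72 x [-13.5 -12.1   0.1   0.7] y [29.7 30.5 58.3 59.1]
-80 -137.1; -70 -134.6; -60 -134.1; -50 -131.3; -40 -128.8; -30 -76.8; -20 -76.0; -10 -73.9; 0 -75.9; 10 -76.5; 20 -75.6; 30 -74.6; 40 -27.2; 50 -47.8; 60 -76.8; 70 -75.5; 80 -75.9; 
origin [ 539.24648971 -100.46847167   44.16985   ]
```

```bash
cat >> h.py <<'E'
YAW=11.0; O=np.array([580,-90,0.]); O[2]=np.array([.569832,.102719,-252.838])@[580,-90,1]; O=O+frame(YAW)@[-48,-2.8,0]
def bed(x,y,z): return O+frame(YAW)@[x,y,z]
RG=rot(-frame(YAW)[:,2],frame(YAW)[:,1])   # pinch across bed y
RP=rot(-frame(YAW)[:,2],frame(YAW)[:,0])   # pinch along bed x
E
python3 - <<'E'
from h import *
print(O)
for n in('scene','top'):
    z=np.load(n+'0.npz'); d=z['d']; P,_=cloud(n,d,np.ones(d.shape,bool)); P=P[(P[:,2]>120)&(P[:,0]>100)&(P[:,0]<900)&(P[:,1]>0)&(P[:,1]<900)]
    for y0 in range(0,800,80):
        q=P[(P[:,1]>=y0)&(P[:,1]<y0+80)]; print(n,y0,np.round(np.percentile(q[:,0],[0,1]),0) if len(q) else '')
go(bed(66,47,130),RG); go(bed(66,47,37),RG)
E
```

```text
[ 539.72878945 -100.6803371    44.41985   ]
scene 0 [648. 648.]
scene 80 [644. 661.]
scene 160 [505. 515.]
scene 240 [492. 514.]
scene 320 [532. 535.]
scene 400 [186. 187.]
scene 480 [189. 196.]
scene 560 [204. 205.]
scene 640 [207. 210.]
scene 720 
top 0 [649. 651.]
top 80 [644. 654.]
top 160 [509. 519.]
top 240 [485. 498.]
top 320 [535. 535.]
top 400 
top 480 
top 560 
top 640 
top 720 
t 0.1 tcp target [447.  -70.8 324.2] lin [ 1.367 -4.672 -0.528] rot [-0.089 -1.058  1.093] min rows 14.7 per row @ceil [ 0.091 -0.311 -0.035] [-0.006 -0.071  0.073] F [-0.6 -0.2  0.7] op 0.998 gf 0.0
t 0.1 tcp target [492.6 -62.  243.7] lin [ 1.671 -4.613 -1.065] rot [-0.089 -1.058  1.093] min rows 15.1 per row @ceil [ 0.104 -0.288 -0.067] [-0.006 -0.066  0.068] F [-0.6 -0.2  0.7] op 0.998 gf 0.0
```

```bash
python3 -m pendant '{"linear":[[0.07,-0.31,-0.02],[0.07,-0.31,-0.02],[0.07,-0.31,-0.02],[0.07,-0.31,-0.02],[0.07,-0.31,-0.02],[0.07,-0.31,-0.02],[0.07,-0.31,-0.02],[0.07,-0.31,-0.02],[0.08,-0.31,-0.02],[0.08,-0.31,-0.02],[0.08,-0.31,-0.02],[0.08,-0.31,-0.02]],"rotation":[[-0.007,-0.088,0.091],[-0.007,-0.088,0.091],[-0.007,-0.088,0.091],[-0.007,-0.088,0.091],[-0.007,-0.088,0.091],[-0.007,-0.088,0.091],[-0.007,-0.088,0.091],[-0.007,-0.088,0.091],[-0.007,-0.088,0.091],[-0.007,-0.088,0.091],[-0.007,-0.088,0.091],[-0.007,-0.088,0.091]]}' 0.2 40
python3 -c "
from h import *
go(bed(66,47,130),RG); print(arm.sense()['q'])"
```

```text
t: 1.3
tool_pos: [370.8, 84.5, 369.2]
ee_rot: [-0.236, 2.623, 0.074]
wrist_force: [0.9, 1.3, 0.6]
opening: 0.602
gripper_force: 0.0
t 1.3 tcp target [447.  -70.8 324.2] lin [ 0.508 -1.035 -0.3  ] rot [-0.012 -0.03   0.02 ] min rows 3.6 per row @ceil [ 0.127 -0.259 -0.075] [-0.003 -0.007  0.005] F [0.9 1.3 0.6] op 0.602 gf 0.0
[-0.07139797 -0.49586666  2.37704523  0.18632576  0.77439758 -1.92273226]
```

```bash
python3 -m pendant '{"linear":[[0.11,-0.2,-0.06],[0.11,-0.2,-0.06],[0.11,-0.2,-0.06],[0.09,-0.2,-0.06],[0.08,-0.2,-0.05],[0,-0.03,0],[0,0,0]],"rotation":[[0,-0.006,0.004],[0,-0.006,0.004],[0,-0.006,0.004],[0,-0.006,0.004],[0,-0.006,0.004],[0,0,0],[0,0,0]]}'
python3 -c "
from h import *
go(bed(66,47,130),RG);go(bed(66,47,60),RG); print(arm.sense()['q'])
a,d=snap('top','top1');b,d=snap('scene','scene1')
c=np.hstack([cv2.resize(a[70:230,220:380],(400,400)),cv2.resize(b[120:320,220:420],(400,400))]);cv2.imwrite('pics/v1.png',c[:,:,::-1])"
```

```text
t: 2.0
tool_pos: [446.0, -68.8, 325.4]
ee_rot: [-0.245, 2.611, 0.077]
wrist_force: [0.5, -0.7, -0.0]
opening: 0.597
gripper_force: 0.0
t 2.0 tcp target [447.  -70.8 324.2] lin [ 0.007 -0.013 -0.008] rot [-0.015 -0.008  0.006] min rows 0.1 per row @ceil [ 0.007 -0.013 -0.008] [-0.015 -0.008  0.006] F [ 0.5 -0.7 -0. ] op 0.597 gf 0.0
t 2.0 tcp target [481.3 -64.1 263.6] lin [ 0.236  0.031 -0.412] rot [-0.015 -0.008  0.006] min rows 1.4 per row @ceil [ 0.118  0.016 -0.206] [-0.008 -0.004  0.003] F [ 0.5 -0.7 -0. ] op 0.597 gf 0.0
[-0.42977741 -0.21657409  2.26544924  0.46615459  0.71465354 -2.48422623]
```

View pics/v1.png

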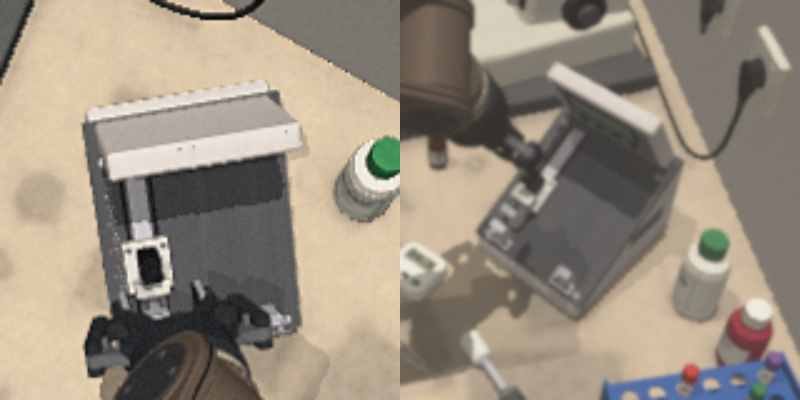

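The left panel shows the fingertips at (125,300) and (200,285), straddling the line to the black grip at (152,265). The right panel agrees. I'll descend square to the bed.

```bash
python3 -m pendant '{"linear":[[0.08,0.01,-0.137],[0.08,0.01,-0.137],[0.076,0.011,-0.138],[0,0,0],[0.025,0.005,-0.044],[0.025,0.005,-0.044],[0.025,0.005,-0.044],[0,0,0]],"rotation":[[-0.005,-0.003,0.002],[-0.005,-0.003,0.002],[-0.005,-0.003,0.002],[0,0,0],[0,0,0],[0,0,0],[0,0,0],[0,0,0]]}'
python3 -c "
from h import *
go(bed(66,47,37),RG);print(arm.sense()['q'])
a,d=snap('top','top2');b,d=snap('scene','scene2')
c=np.hstack([cv2.resize(a[130:210,240:320],(400,400)),cv2.resize(b[190:270,260:340],(400,400))]);cv2.imwrite('pics/v2.png',c[:,:,::-1])"
```

```text
t: 2.9
tool_pos: [492.8, -61.2, 244.1]
ee_rot: [-0.254, 2.606, 0.067]
wrist_force: [-0.6, -0.0, 0.0]
opening: 0.596
gripper_force: 0.0
t 2.9 tcp target [492.6 -62.  243.7] lin [-0.001 -0.005 -0.002] rot [ 0.001  0.003 -0.004] min rows 0.0 per row @ceil [-0.001 -0.005 -0.002] [ 0.001  0.003 -0.004] F [-0.6 -0.   0. ] op 0.596 gf 0.0
[-0.37000203  0.03363609  2.21097426  0.57593228  0.51299008 -2.5868451 ]
```

View pics/v2.png

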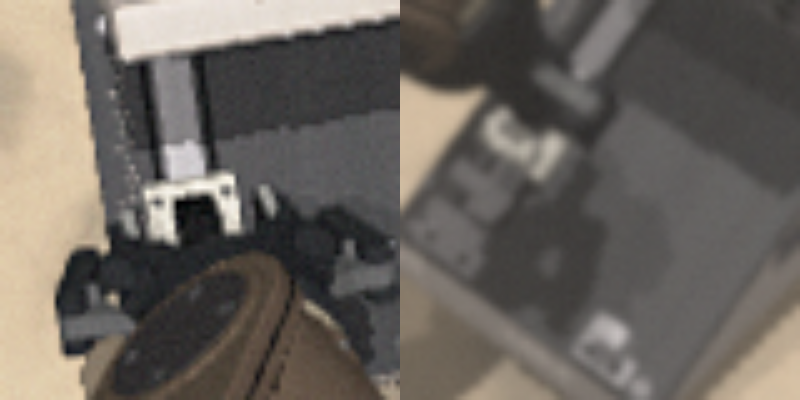

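The left panel shows the fingers at (130,225) and (265,205), centred on the black grip at about (195,215). Closing now.

```bash
python3 -m pendant '{"linear":[[0,0,0],[0,0,0],[0,0,0],[0,0,0],[0,0,0],[0,0,0]],"rotation":[[0,0,0],[0,0,0],[0,0,0],[0,0,0],[0,0,0],[0,0,0]]}' -1 40
python3 -c "
from h import *
go(bed(66,47,37),RG);go(bed(111,47,37),RG)"
```

```text
t: 3.6
tool_pos: [492.8, -61.2, 244.9]
ee_rot: [-0.254, 2.605, 0.067]
wrist_force: [-5.4, 2.8, 5.0]
opening: 0.204
gripper_force: 41.5
t 3.6 tcp target [492.6 -62.  243.7] lin [-0.001 -0.005 -0.008] rot [ 0.     0.005 -0.004] min rows 0.0 per row @ceil [-0.001 -0.005 -0.008] [ 0.     0.005 -0.004] F [-5.4  2.8  5. ] op 0.204 gf 41.5
t 3.6 tcp target [530.9 -54.5 266.2] lin [0.254 0.045 0.142] rot [ 0.     0.005 -0.004] min rows 0.9 per row @ceil [0.254 0.045 0.142] [ 0.     0.005 -0.004] F [-5.4  2.8  5. ] op 0.204 gf 41.5
```

```bash
python3 -m pendant '{"linear":[[0.0305,0.006,0.0179],[0.0305,0.006,0.0179],[0.0305,0.006,0.0179],[0.0305,0.006,0.0179],[0.0305,0.006,0.0179],[0.0305,0.006,0.0179],[0.0305,0.006,0.0179],[0.0305,0.006,0.0179],[0,0,0]],"rotation":[[0,0,0],[0,0,0],[0,0,0],[0,0,0],[0,0,0],[0,0,0],[0,0,0],[0,0,0],[0,0,0]]}'
python3 -c "
from h import *
go(bed(109,47,37),RG);print(arm.sense()['q'])"
```

```text
t: 4.5
tool_pos: [529.0, -54.2, 266.2]
ee_rot: [-0.255, 2.607, 0.067]
wrist_force: [-10.1, -0.0, 7.2]
opening: 0.2
gripper_force: 42.0
t 4.5 tcp target [529.2 -54.8 265.2] lin [ 0.001 -0.004 -0.007] rot [ 0.001  0.001 -0.005] min rows 0.0 per row @ceil [ 0.001 -0.004 -0.007] [ 0.001  0.001 -0.005] F [-10.1  -0.    7.2] op 0.2 gf 42.0
[-0.32947721  0.07202289  2.12061404  0.50593578  0.54195066 -2.47813589]
```

```bash
python3 -m pendant '{"linear":[[0,0,0],[0,0,0],[0,0,0],[-0.05,-0.01,0.086],[-0.09,-0.0175,0.159],[-0.09,-0.0175,0.159],[-0.09,-0.0175,0.159],[-0.05,-0.01,0.086],[0,0,0]],"rotation":[[0,0,0],[0,0,0],[0,0,0],[0,0,0],[0,0,0],[0,0,0],[0,0,0],[0,0,0],[0,0,0]]}' 0.2
cat >> h.py <<'E'
a=np.radians(75.9); AX=np.array([np.cos(a),np.sin(a),0]); RK=rot([0,0,-1],[np.sin(a),-np.cos(a),0]); PK=np.array([411.6,124,0])
E
python3 -c "
from h import *
go(PK+[0,0,125],RK)
im,d=snap('top','top3'); k=np.zeros(d.shape,bool); k[95:225,245:350]=1; P,uv=cloud('top',d,k); B=(P-O)@frame(YAW)
x,y,z=B.T
for n,q in(('grip',(z>40)&(z<52)&(x>50)&(x<125)&(y>20)&(y<70)),('mov',(z>32)&(z<40)&(x>30)&(x<75)&(y>20)&(y<70))): print(n,q.sum(),np.percentile(x[q],[3,50,97]).round(1) if q.any() else '',np.percentile(y[q],[3,97]).round(1) if q.any() else '')
"
```

```text
t: 5.4
tool_pos: [474.0, -65.4, 365.8]
ee_rot: [-0.253, 2.6, 0.062]
wrist_force: [0.8, 1.0, 0.0]
opening: 0.597
gripper_force: 0.0
t 5.4 tcp target [411.6 124.  280. ] lin [-0.416  1.262 -0.572] rot [ 0.92   0.858 -3.913] min rows 13.9 per row @ceil [-0.03   0.09  -0.041] [ 0.066  0.061 -0.279] F [0.8 1.  0. ] op 0.597 gf 0.0
grip 99 [ 97.5 108.6 119.3] [38.6 55.7]
mov 1 [64.2 64.2 64.2] [39.9 39.9]
```

```bash
python3 -m pendant '{"linear":[[-0.04,0.1,0],[-0.03,0.1,0],[-0.03,0.1,0],[-0.03,0.1,-0.03],[-0.03,0.1,-0.03],[-0.03,0.1,-0.04],[-0.03,0.1,-0.04],[-0.03,0.1,-0.04],[-0.03,0.1,-0.05],[-0.03,0.1,-0.05],[-0.03,0.1,-0.05],[-0.03,0.08,-0.05]],"rotation":[[0.066,0.061,-0.279],[0.066,0.061,-0.279],[0.066,0.061,-0.279],[0.066,0.061,-0.279],[0.066,0.061,-0.279],[0.066,0.061,-0.279],[0.066,0.061,-0.279],[0.066,0.061,-0.279],[0.066,0.061,-0.279],[0.066,0.061,-0.279],[0.066,0.061,-0.279],[0.066,0.061,-0.279]]}'
python3 -c "
from h import *
go(PK+[0,0,125],RK);print(arm.sense()['q'])"
```

```text
t: 6.65
tool_pos: [419.4, 109.0, 304.6]
ee_rot: [2.079, 2.224, 0.024]
wrist_force: [-0.5, -0.5, 0.4]
opening: 0.599
gripper_force: 0.0
t 6.7 tcp target [411.6 124.  280. ] lin [-0.052  0.1   -0.164] rot [ 0.134  0.145 -0.627] min rows 2.2 per row @ceil [-0.017  0.033 -0.055] [ 0.045  0.048 -0.209] F [-0.5 -0.5  0.4] op 0.599 gf 0.0
[ 2.96270712e-02 -1.66673095e-01  2.24659967e+00 -6.87302110e-02
  9.82456487e-01 -2.06257486e-03]
```

```bash
python3 -m pendant '{"linear":[[-0.017,0.033,-0.055],[-0.017,0.033,-0.055],[-0.018,0.034,-0.055],[0,0,0],[0,0,0]],"rotation":[[0.045,0.048,-0.209],[0.045,0.048,-0.209],[0.045,0.048,-0.209],[0,0,0],[0,0,0]]}'
python3 -c "
from h import *
go(PK+[0,0,125],RK);go(PK+[0,0,27],RK);print(arm.sense()['q'])"
```

```text
t: 7.15
tool_pos: [411.9, 123.2, 280.8]
ee_rot: [2.467, 1.939, 0.001]
wrist_force: [0.4, -0.5, 0.2]
opening: 0.598
gripper_force: 0.0
t 7.2 tcp target [411.6 124.  280. ] lin [-0.002  0.006 -0.005] rot [ 0.005  0.006 -0.014] min rows 0.1 per row @ceil [-0.002  0.006 -0.005] [ 0.005  0.006 -0.014] F [ 0.4 -0.5  0.2] op 0.598 gf 0.0
t 7.2 tcp target [411.6 124.  182. ] lin [-0.002  0.006 -0.659] rot [ 0.005  0.006 -0.014] min rows 2.0 per row @ceil [-0.001  0.003 -0.329] [ 0.003  0.003 -0.007] F [ 0.4 -0.5  0.2] op 0.598 gf 0.0
[ 0.05410646 -0.12515109  2.25929885 -0.00316854  1.00469806  0.2946701 ]
```

```bash
python3 -m pendant '{"linear":[[0,0.003,-0.17],[0,0.003,-0.17],[0,0,-0.15],[0,0,-0.1],[0,0,-0.05],[0,0,-0.03],[0,0,0]],"rotation":[[0.002,0.002,-0.007],[0.002,0.002,-0.007],[0,0,0],[0,0,0],[0,0,0],[0,0,0],[0,0,0]]}'
python3 -m pendant '{"linear":[[0,0,0],[0,0,0],[0,0,0],[0,0,0],[0,0,0],[0,0,0],[0,0,0]],"rotation":[[0,0,0],[0,0,0],[0,0,0],[0,0,0],[0,0,0],[0,0,0],[0,0,0]]}' -1 60
python3 -c "
from h import *
go(PK+[0,0,25],RK)"
```

```text
t: 7.85
tool_pos: [412.3, 123.9, 181.4]
ee_rot: [2.478, 1.928, 0.003]
wrist_force: [0.4, -0.2, 0.3]
opening: 0.602
gripper_force: 0.0
t: 8.55
tool_pos: [412.3, 124.0, 182.0]
ee_rot: [2.478, 1.928, 0.004]
wrist_force: [-1.9, -0.3, 5.4]
opening: 0.11
gripper_force: 58.6
t 8.6 tcp target [411.6 124.  180. ] lin [-0.005 -0.    -0.014] rot [0.    0.006 0.005] min rows 0.0 per row @ceil [-0.005 -0.    -0.014] [0.    0.006 0.005] F [-1.9 -0.3  5.4] op 0.11 gf 58.6
```

```bash
python3 -m pendant '{"linear":[[0,0,0.05],[0,0,0.1],[0,0,0.15],[0,0,0.2],[0,0,0.2],[0,0,0.2],[0,0,0.1],[0,0,0],[0,0,0]],"rotation":[[0,0,0],[0,0,0],[0,0,0],[0,0,0],[0,0,0],[0,0,0],[0,0,0],[0,0,0],[0,0,0]]}'
python3 -c "
from h import *
print(arm.sense())
a,d=snap('top','top4');b,d=snap('scene','scene4')
c=np.hstack([cv2.resize(a[200:300,150:250],(400,400)),cv2.resize(b[140:260,140:260],(400,400))]);cv2.imwrite('pics/v4.png',c[:,:,::-1])"
```

```text
t: 9.45
tool_pos: [411.5, 123.9, 330.6]
ee_rot: [2.479, 1.928, 0.002]
wrist_force: [-0.2, -0.6, -2.1]
opening: 0.112
gripper_force: 58.7
{'t': 9.45, 'q': array([ 5.55929310e-02, -2.01930054e-01,  2.22320217e+00, -1.54180116e-04,
        1.11858507e+00,  3.04315430e-01]), 'dq': array([0.00048585, 0.02214513, 0.02276982, 0.00011573, 0.00275102,
       0.00084054]), 'joint_torque': array([-1.48054085e-03, -2.10282147e+01, -2.93207735e+01, -8.96135462e-03,
       -3.47235426e-02, -2.19201202e-04]), 'tool_pos': array([411.45056085, 123.94291435, 330.5909789 ]), 'ee_rot': array([2.47890010e+00, 1.92814230e+00, 2.11673491e-03]), 'wrist_force': array([-0.1680526 , -0.61711821, -2.0639153 ]), 'wrist_torque': array([ 0.01801921,  0.02431916, -0.01019599]), 'gripper_force': 58.65776717662811, 'opening': 0.11150315466667376}
```

View pics/v4.png

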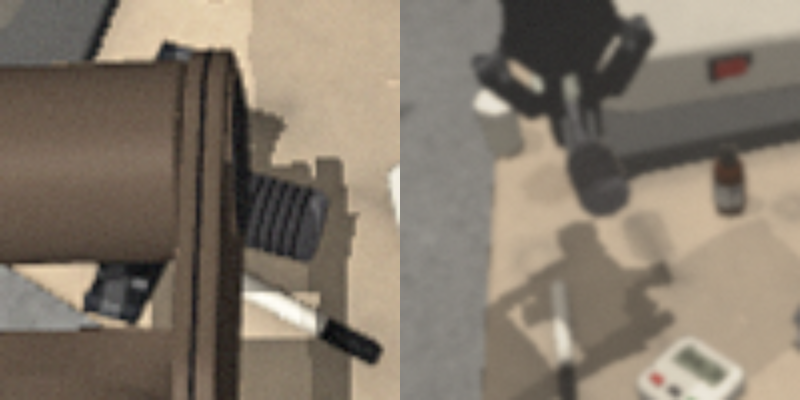

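The left panel shows the handle at (285,215) sticking out past the wrist. The right panel shows the handle end at (600,180), with the shaft between the fingers. I'll check the pestle's tilt by depth and plan the placing.

```bash
python3 - <<'E'
from h import *
z=np.load('top4.npz'); d=z['d']; k=np.zeros(d.shape,bool); k[240:270,209:235]=1
P,uv=cloud('top',d,k); P=P[(P[:,2]>150)&(P[:,2]<200)]
s=(P-[411.5,124,0])@AX; t=(P-[411.5,124,0])@np.cross([0,0,1],AX)
for s0 in range(-90,-20,8):
    q=(s>=s0)&(s<s0+8)
    if q.sum()>5: print(s0,q.sum(),np.percentile(P[q,2],[50,95]).round(1),t[q].min().round(1),t[q].max().round(1))
print('smin',s.min())
go(bed(21,0,100),RP,165); go(bed(21,0,30),RP,165); go(bed(20,0,19),RP,165)
E
```

```text
-82 20 [172.2 180.6] -14.8 10.9
-74 76 [180.4 183.9] -20.0 14.8
-66 77 [179.5 184. ] -20.3 15.4
-58 76 [179.9 184.1] -20.2 15.6
-50 76 [179.7 184.1] -19.9 15.5
-42 22 [178.1 183.6] -20.3 14.1
smin -75.26822984965656
t 9.6 tcp target [ 427.5 -122.5  284.4] lin [ 0.109 -1.643 -0.301] rot [-0.029 -1.057  0.861] min rows 5.0 per row @ceil [ 0.018 -0.274 -0.05 ] [-0.005 -0.176  0.144] F [-0.4 -0.5 -1.8] op 0.115 gf 58.7
t 9.6 tcp target [ 461.9 -115.8  223.8] lin [ 0.338 -1.598 -0.705] rot [-0.029 -1.057  0.861] min rows 5.3 per row @ceil [ 0.056 -0.266 -0.117] [-0.005 -0.176  0.144] F [-0.4 -0.5 -1.8] op 0.115 gf 58.7
t 9.6 tcp target [ 466.4 -114.9  213.8] lin [ 0.368 -1.592 -0.772] rot [-0.029 -1.057  0.861] min rows 5.4 per row @ceil [ 0.061 -0.265 -0.129] [-0.005 -0.176  0.144] F [-0.4 -0.5 -1.8] op 0.115 gf 58.7
```

```bash
python3 -m pendant '{"linear":[[0.01,-0.2,0],[0.014,-0.21,0],[0.014,-0.21,-0.04],[0.014,-0.21,-0.05],[0.014,-0.21,-0.05],[0.014,-0.21,-0.05],[0.014,-0.2,-0.05],[0.015,-0.193,-0.061],[0,0,0],[0,0,0]],"rotation":[[-0.004,-0.132,0.108],[-0.004,-0.132,0.108],[-0.004,-0.132,0.108],[-0.004,-0.132,0.108],[-0.004,-0.132,0.108],[-0.004,-0.132,0.108],[-0.004,-0.132,0.108],[-0.004,-0.132,0.105],[0,0,0],[0,0,0]]}'
python3 - <<'E'
from h import *
go(bed(21,0,100),RP,165); go(bed(21,0,30),RP,165); go(bed(20,0,19),RP,165);print(arm.sense()['q'])
im,d=snap('top','top5')
k=np.zeros(d.shape,bool); k[95:225,230:360]=1; P,uv=cloud('top',d,k); B=(P-O)@frame(YAW); x,y,z=B.T
for n,q in(('head',(z>103)&(z<125)&(y>20)&(y<90)&(x<60)&(x>-20)),('handle',(z>103)&(z<125)&(y<-30)&(y>-90)&(x<60)&(x>-20))): print(n,q.sum(),[np.percentile(c[q],[3,50,97]).round(1) for c in(x,y,z)] if q.any() else '')
b,d=snap('scene','scene5')
c=np.hstack([cv2.resize(im[110:210,245:345],(400,400)),cv2.resize(b[170:270,240:340],(400,400))]);cv2.imwrite('pics/v5.png',c[:,:,::-1])
E
```

```text
t: 10.55
tool_pos: [427.6, -120.8, 284.9]
ee_rot: [1.761, 2.123, 0.567]
wrist_force: [-0.3, -0.2, -2.0]
opening: 0.111
gripper_force: 58.7
t 10.6 tcp target [ 427.5 -122.5  284.4] lin [-0.    -0.012 -0.004] rot [-0.006 -0.012  0.01 ] min rows 0.1 per row @ceil [-0.    -0.012 -0.004] [-0.006 -0.012  0.01 ] F [-0.3 -0.2 -2. ] op 0.111 gf 58.7
t 10.6 tcp target [ 461.9 -115.8  223.8] lin [ 0.229  0.033 -0.408] rot [-0.006 -0.012  0.01 ] min rows 1.4 per row @ceil [ 0.114  0.017 -0.204] [-0.003 -0.006  0.005] F [-0.3 -0.2 -2. ] op 0.111 gf 58.7
t 10.6 tcp target [ 466.4 -114.9  213.8] lin [ 0.259  0.039 -0.474] rot [-0.006 -0.012  0.01 ] min rows 1.6 per row @ceil [ 0.13   0.019 -0.237] [-0.003 -0.006  0.005] F [-0.3 -0.2 -2. ] op 0.111 gf 58.7
[-0.56464601 -0.16367628  2.30494582  0.56563192  0.68934603 -1.13640857]
head 369 [array([ 8.9, 25.7, 37.5]), array([26.6, 53.1, 77.5]), array([104.1, 112.3, 116.8])]
handle 340 [array([ 7.8, 26.6, 39. ]), array([-71.8, -51.3, -31.3]), array([104.4, 113.9, 118.9])]
```

View pics/v5.png

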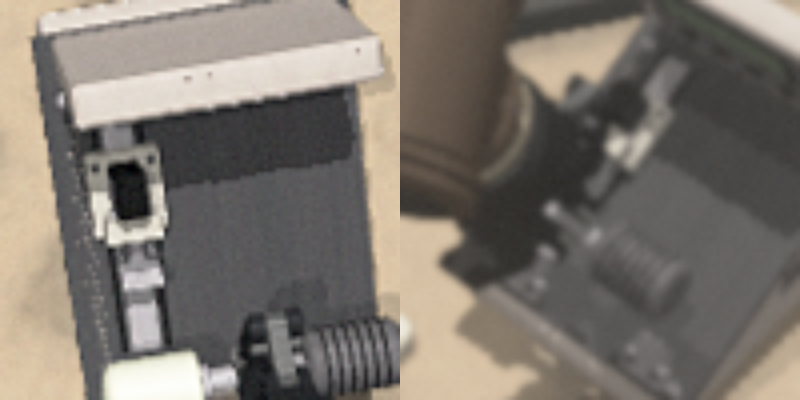

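The left panel shows the head at (150,375) and the handle at (355,350), lined up across the bed ahead of the fixed jaw and rest. The jaw is open, with the grip at (128,190). Lowering with a little up-slope margin.

```bash
python3 -m pendant '{"linear":[[0.05,0.006,-0.08],[0.05,0.008,-0.08],[0.05,0.008,-0.08],[0.045,0.007,-0.074],[0.04,0.006,-0.066],[0.037,0.006,-0.064],[0,0,0],[0,0,0]],"rotation":[[-0.002,-0.004,0.003],[-0.002,-0.004,0.003],[-0.002,-0.004,0.003],[0,0,0],[0,0,0],[0,0,0],[0,0,0],[0,0,0]]}'
python3 - <<'E'
from h import *
go(bed(24,0,22),RP,165); go(bed(24,0,16),RP,165);print(arm.sense()['wrist_torque'])
E
```

```text
t: 11.45
tool_pos: [469.0, -113.6, 220.1]
ee_rot: [1.744, 2.124, 0.57]
wrist_force: [-0.2, 0.0, -2.0]
opening: 0.109
gripper_force: 58.7
t 11.4 tcp target [ 468.3 -114.6  218.4] lin [-0.005 -0.007 -0.012] rot [ 0.005  0.008 -0.006] min rows 0.0 per row @ceil [-0.005 -0.007 -0.012] [ 0.005  0.008 -0.006] F [-0.2  0.  -2. ] op 0.109 gf 58.7
t 11.4 tcp target [ 471.3 -114.   213.2] lin [ 0.015 -0.003 -0.046] rot [ 0.005  0.008 -0.006] min rows 0.1 per row @ceil [ 0.015 -0.003 -0.046] [ 0.005  0.008 -0.006] F [-0.2  0.  -2. ] op 0.109 gf 58.7
[-0.07795579  0.33861704  0.01434494]
```

```bash
python3 -m pendant '{"linear":[[0.0033,0.0006,-0.0058],[0.0033,0.0006,-0.0058],[0.0033,0.0006,-0.0058],[0.0033,0.0006,-0.0058],[0.0033,0.0006,-0.0058],[0,0,0]],"rotation":[[0,0,0],[0,0,0],[0,0,0],[0,0,0],[0,0,0],[0,0,0]]}'
python3 - <<'E'
from h import *
go(bed(24,0,17),RP,165)
E
python3 -m pendant '{"linear":[[0.0016,0.0003,-0.0029],[0.0016,0.0003,-0.0029],[0,0,0]],"rotation":[[0,0,0],[0,0,0],[0,0,0]]}'
```

```text
t: 12.05
tool_pos: [471.4, -114.3, 216.3]
ee_rot: [1.744, 2.123, 0.57]
wrist_force: [-7.8, -0.7, 5.8]
opening: 0.108
gripper_force: 60.0
t 12.1 tcp target [ 470.8 -114.1  214. ] lin [-0.004  0.001 -0.015] rot [ 0.005  0.009 -0.005] min rows 0.0 per row @ceil [-0.004  0.001 -0.015] [ 0.005  0.009 -0.005] F [-7.8 -0.7  5.8] op 0.108 gf 60.0
t: 12.35
tool_pos: [471.6, -114.4, 216.2]
ee_rot: [1.743, 2.125, 0.57]
wrist_force: [-17.6, -2.2, 16.1]
opening: 0.109
gripper_force: 61.4
```

```bash
python3 -m pendant '{"linear":[[-0.0036,-0.0006,0.0064],[-0.0057,-0.0011,-0.0033],[-0.0057,-0.0011,-0.0033],[-0.0057,-0.0011,-0.0033],[-0.0057,-0.0011,-0.0033],[0,0,0]],"rotation":[[0,0,0],[0,0,0],[0,0,0],[0,0,0],[0,0,0],[0,0,0]]}'
python3 - <<'E'
from h import *
go(bed(17,0,17),RP,165); s=arm.sense(); print('F bed',frame(YAW).T@s['wrist_force'],s['wrist_torque'], frame(YAW).T@(s['tool_pos']+165*RP[:,2]-O))
E
```

```text
t: 12.95
tool_pos: [468.7, -115.1, 214.7]
ee_rot: [1.744, 2.12, 0.57]
wrist_force: [-0.3, 0.5, 5.0]
opening: 0.11
gripper_force: 59.4
t 12.9 tcp target [ 464.9 -115.2  210.5] lin [-0.025 -0.001 -0.028] rot [ 0.008  0.014 -0.001] min rows 0.1 per row @ceil [-0.025 -0.001 -0.028] [ 0.008  0.014 -0.001] F [-0.3  0.5  5. ] op 0.11 gf 59.4
F bed [2.34706052 0.57893599 4.45406227] [ 0.09641768 -0.26401541 -0.01870934] [22.35300274 -0.57079142 18.74278713]
```

```bash
cat > st.py <<'E'
from h import *
s=arm.sense(); R0=Ro.from_rotvec(s['ee_rot']).as_matrix(); print('t',round(s['t'],2),'F bed',(frame(YAW).T@s['wrist_force']).round(1),'T',(frame(YAW).T@s['wrist_torque']).round(2),'held pt', (frame(YAW).T@(s['tool_pos']+165*R0[:,2]-O)).round(1),'op',round(s['opening'],3))
E
python3 -m pendant '{"linear":[[-0.0057,-0.0011,-0.0033],[-0.0057,-0.0011,-0.0033],[-0.0057,-0.0011,-0.0033],[0,0,0]],"rotation":[[0,0,0],[0,0,0],[0,0,0],[0,0,0]]}' >/dev/null; python3 st.py
python3 -m pendant '{"linear":[[-0.0057,-0.0011,-0.0033],[0,0,0]],"rotation":[[0,0,0],[0,0,0]]}'  >/dev/null; python3 st.py
```

```text
t 13.35 F bed [ 1.9 -0.3  3.9] T [ 0.01 -0.25 -0.06] held pt [20.2 -1.3 18.7] op 0.108
t 13.55 F bed [3.1 0.1 3.8] T [-0.01 -0.23  0.01] held pt [19.2 -1.3 18.7] op 0.109
```

```bash
for i in 1; do python3 -m pendant '{"linear":[[-0.0057,-0.0011,-0.0033],[0,0,0]],"rotation":[[0,0,0],[0,0,0]]}' >/dev/null; python3 st.py; done
python3 -m pendant '{"linear":[[-0.0057,-0.0011,-0.0033],[0,0,0]],"rotation":[[0,0,0],[0,0,0]]}'  >/dev/null; python3 st.py
python3 -m pendant '{"linear":[[-0.004,-0.0008,-0.0023],[0,0,0]],"rotation":[[0,0,0],[0,0,0]]}'  >/dev/null; python3 st.py
```

```text
t 13.75 F bed [ 2.  -0.   5.5] T [ 0.   -0.26 -0.04] held pt [18.2 -1.3 18.8] op 0.107
t 13.95 F bed [2.9 0.3 4.4] T [-0.06 -0.27  0.02] held pt [17.1 -1.3 18.7] op 0.11
t 14.15 F bed [1.8 0.9 5.1] T [ 0.04 -0.22 -0.04] held pt [16.5 -1.3 18.8] op 0.112
```

```bash
python3 -m pendant '{"linear":[[-0.0057,-0.0011,-0.0033],[0,0,0]],"rotation":[[0,0,0],[0,0,0]]}' >/dev/null; python3 st.py
python3 -m pendant '{"linear":[[-0.0057,-0.0011,-0.0033],[0,0,0]],"rotation":[[0,0,0],[0,0,0]]}'  >/dev/null; python3 st.py
```

```text
t 14.35 F bed [4.2 0.3 3.5] T [ 0.06 -0.4   0.03] held pt [15.6 -1.3 18.8] op 0.113
t 14.55 F bed [6.8 0.6 0.3] T [ 0.12 -0.98  0.18] held pt [15.4 -1.2 18.8] op 0.106
```

Contact with the fixed jaw shows as a stop at 15.4 mm and 7 N. Releasing and backing off square to the bed.

```bash
python3 -m pendant '{"linear":[[0,0,0],[0,0,0],[0,0,0],[0,0,0],[0,0,0],[-0.03,-0.006,0.053],[-0.06,-0.011,0.1],[-0.09,-0.0175,0.159],[-0.09,-0.0175,0.159],[-0.09,-0.0175,0.159],[-0.05,-0.01,0.09],[0,0,0]],"rotation":[[0,0,0],[0,0,0],[0,0,0],[0,0,0],[0,0,0],[0,0,0],[0,0,0],[0,0,0],[0,0,0],[0,0,0],[0,0,0],[0,0,0]]}' 0.0
python3 - <<'E'
from h import *
go(bed(108.5,47,140),RG); go(bed(108.5,47,37),RG)
im,d=snap('top','top6')
k=np.zeros(d.shape,bool); k[95:225,230:360]=1; P,uv=cloud('top',d,k); B=(P-O)@frame(YAW); x,y,z=B.T
for n,q in(('head',(z>20)&(z<42)&(y>64)&(y<90)&(x<40)&(x>-20)),('head2',(z>10)&(z<42)&(y>27)&(y<35)&(x<40)&(x>-10)),('handle',(z>20)&(z<42)&(y<-62)&(y>-90)&(x<45)&(x>-20)),('shaft',(z>12)&(z<30)&(abs(y)<20)&(x<40)&(x>-5)),('mov',(z>31)&(z<41)&(y>30)&(y<64)&(x>42)&(x<75)),('grip',(z>42)&(z<52)&(y>30)&(y<64)&(x>90)&(x<130))): print(n,q.sum(),[np.percentile(c[q],[3,50,97]).round(1) for c in(x,y,z)] if q.any() else '')
b,d=snap('scene','scene6')
c=np.hstack([cv2.resize(im[110:210,245:345],(400,400)),cv2.resize(b[170:270,240:340],(400,400))]);cv2.imwrite('pics/v6.png',c[:,:,::-1])
E
```

```text
t: 15.75
tool_pos: [398.9, -128.5, 320.3]
ee_rot: [1.741, 2.118, 0.569]
wrist_force: [0.3, -0.5, 0.2]
opening: 0.499
gripper_force: 0.0
t 15.8 tcp target [478.2 -64.8 354.1] lin [0.529 0.425 0.226] rot [-1.544 -0.277  2.712] min rows 10.6 per row @ceil [0.048 0.039 0.021] [-0.14  -0.025  0.247] F [ 0.3 -0.5  0.2] op 0.499 gf 0.0
t 15.8 tcp target [528.8 -54.9 264.9] lin [ 0.866  0.49  -0.369] rot [-1.544 -0.277  2.712] min rows 10.6 per row @ceil [ 0.079  0.045 -0.034] [-0.14  -0.025  0.247] F [ 0.3 -0.5  0.2] op 0.499 gf 0.0
head 73 [array([ 4.7, 20.3, 31.6]), array([64.4, 69.3, 75.9]), array([20.9, 29.5, 34.5])]
head2 52 [array([ 4.7, 22.6, 32.9]), array([27.7, 31.4, 34.8]), array([14.8, 31.3, 35.8])]
handle 96 [array([ 3.6, 22.1, 34.2]), array([-75.9, -69.1, -62.5]), array([23.3, 32.4, 38. ])]
shaft 97 [array([12.7, 18.8, 23. ]), array([-18.2,  -0.2,  18.4]), array([17.5, 22.4, 25.7])]
mov 55 [array([54.4, 59.7, 63.7]), array([36.6, 47.1, 57.1]), array([31.5, 36. , 39.1])]
grip 93 [array([ 97. , 108.4, 119.2]), array([38.7, 47.1, 54.8]), array([43.6, 46.7, 49.9])]
```

View pics/v6.png

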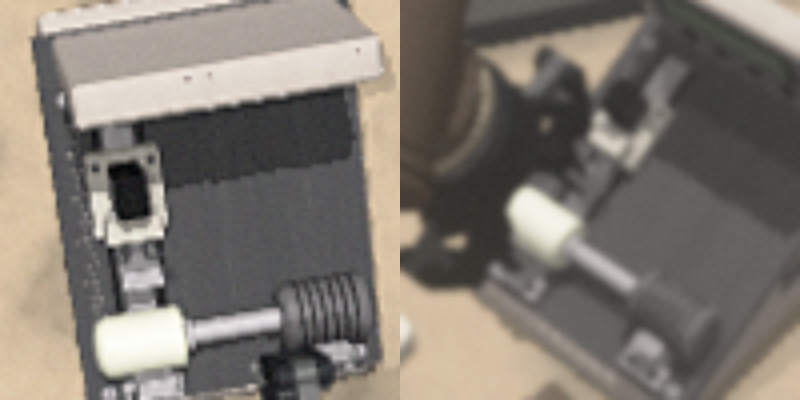

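The pestle lies square across the bed: white head on the fixed jaw at (140,340), handle at the rest at (345,320), and the jaw open. Returning to the grip, rotating first.

```bash
python3 -m pendant '{"linear":[[0,0.03,0.03],[0,0.03,0.03],[0.02,0.04,0.03],[0.03,0.04,0.03],[0.05,0.04,0.02],[0.06,0.04,0.02],[0.06,0.04,0.02],[0.07,0.04,0.02],[0.07,0.04,0.01],[0.07,0.04,0.01],[0.07,0.04,0.01],[0.03,0.005,0]],"rotation":[[-0.14,-0.025,0.247],[-0.14,-0.025,0.247],[-0.14,-0.025,0.247],[-0.14,-0.025,0.247],[-0.14,-0.025,0.247],[-0.14,-0.025,0.247],[-0.14,-0.025,0.247],[-0.14,-0.025,0.247],[-0.14,-0.025,0.247],[-0.14,-0.025,0.247],[-0.14,-0.025,0.242],[0,0,0]]}' 0.2
python3 - <<'E'
from h import *
go(bed(108.5,47,140),RG); go(bed(108,47,60),RG);print(arm.sense()['q'])
E
```

```text
t: 17.05
tool_pos: [479.2, -63.6, 350.6]
ee_rot: [-0.249, 2.617, 0.065]
wrist_force: [0.1, -0.2, 0.7]
opening: 0.599
gripper_force: 0.0
t 17.1 tcp target [478.2 -64.8 354.1] lin [-0.007 -0.008  0.024] rot [ 0.004 -0.017  0.005] min rows 0.1 per row @ceil [-0.007 -0.008  0.024] [ 0.004 -0.017  0.005] F [ 0.1 -0.2  0.7] op 0.599 gf 0.0
t 17.1 tcp target [517.  -57.2 284.6] lin [ 0.252  0.043 -0.44 ] rot [ 0.004 -0.017  0.005] min rows 1.5 per row @ceil [ 0.126  0.021 -0.22 ] [ 0.002 -0.009  0.003] F [ 0.1 -0.2  0.7] op 0.599 gf 0.0
[-0.38532344 -0.16700293  2.17386841  0.41032911  0.73412252 -2.39675183]
```

Down to 37 mm above the bed at the grip.

```bash
python3 -m pendant '{"linear":[[0.06,0.01,-0.1],[0.07,0.012,-0.12],[0.07,0.012,-0.12],[0.052,0.009,-0.1],[0.025,0.005,-0.044],[0.025,0.005,-0.044],[0.025,0.005,-0.044],[0,0,0],[0,0,0]],"rotation":[[0.001,-0.005,0.002],[0.001,-0.005,0.002],[0.001,-0.005,0.002],[0,0,0],[0,0,0],[0,0,0],[0,0,0],[0,0,0],[0,0,0]]}'
python3 - <<'E'
from h import *
go(bed(108,47,37),RG)
E
```

```text
t: 17.95
tool_pos: [527.7, -55.6, 266.5]
ee_rot: [-0.25, 2.606, 0.064]
wrist_force: [1.1, -0.2, 0.3]
opening: 0.596
gripper_force: 0.0
t 17.9 tcp target [528.3 -55.  264.7] lin [ 0.004  0.004 -0.012] rot [0.003 0.004 0.002] min rows 0.0 per row @ceil [ 0.004  0.004 -0.012] [0.003 0.004 0.002] F [ 1.1 -0.2  0.3] op 0.596 gf 0.0
```

```bash
python3 -m pendant '{"linear":[[0,0,0],[0,0,0],[0,0,0],[0,0,0],[0,0,0],[0,0,0]],"rotation":[[0,0,0],[0,0,0],[0,0,0],[0,0,0],[0,0,0],[0,0,0]]}' -1 40; python3 st.py
python3 -m pendant '{"linear":[[-0.013,-0.0025,-0.0077],[-0.013,-0.0025,-0.0077],[-0.013,-0.0025,-0.0077],[-0.013,-0.0025,-0.0077],[-0.013,-0.0025,-0.0077],[-0.013,-0.0025,-0.0077],[-0.013,-0.0025,-0.0077],[-0.013,-0.0025,-0.0077],[-0.013,-0.0025,-0.0077],[-0.013,-0.0025,-0.0077],[0,0,0],[0,0,0]],"rotation":[[0,0,0],[0,0,0],[0,0,0],[0,0,0],[0,0,0],[0,0,0],[0,0,0],[0,0,0],[0,0,0],[0,0,0],[0,0,0],[0,0,0]]}'; python3 st.py
cat > mj.py <<'E'
from h import *
import sys
t=sys.argv[1]; im,d=snap('top','top'+t)
k=np.zeros(d.shape,bool); k[95:225,230:360]=1; P,uv=cloud('top',d,k); B=(P-O)@frame(YAW); x,y,z=B.T
for n,q in(('head',(z>10)&(z<42)&(y>60)&(y<74)&(x<40)&(x>-20)),('mov',(z>33)&(z<41)&(y>38)&(y<56)&(x>28)&(x<62)),('fixed',(z>33)&(z<41)&(y>38)&(y<56)&(x>-16)&(x<4)),('block',(z>24)&(z<32)&(y>33)&(y<61)&(x>38)&(x<88)),('grip',(z>42)&(z<52)&(y>35)&(y<59)&(x>65)&(x<130))): print(n,q.sum(),[np.percentile(c[q],[3,50,97]).round(1) for c in(x,y,z)] if q.any() else '')
b,d=snap('scene','scene'+t)
c=np.hstack([cv2.resize(im[130:210,250:330],(400,400)),cv2.resize(b[180:260,240:320],(400,400))]);cv2.imwrite(f'pics/v{t}.png',c[:,:,::-1])
E
python3 mj.py 7
```

```text
t: 18.55
tool_pos: [527.4, -54.6, 267.0]
ee_rot: [-0.251, 2.607, 0.069]
wrist_force: [-3.7, 5.5, 3.3]
opening: 0.201
gripper_force: 41.2
t 18.55 F bed [-0.6  6.1  4.2] T [ 0.78  0.22 -0.06] held pt [108.6  47.8  29.4] op 0.201
t: 19.75
tool_pos: [508.7, -58.2, 256.1]
ee_rot: [-0.25, 2.604, 0.069]
wrist_force: [2.5, 7.8, 3.5]
opening: 0.201
gripper_force: 40.5
t 19.75 F bed [5.1 7.2 1.1] T [ 0.98 -0.4   0.  ] held pt [87.1 47.7 29.5] op 0.201
head 0 
mov 0 
fixed 0 
block 0 
grip 45 [array([89.2, 95.6, 99.5]), array([37.2, 46.5, 57.3]), array([42.8, 46.5, 49.5])]
```

View pics/v7.png

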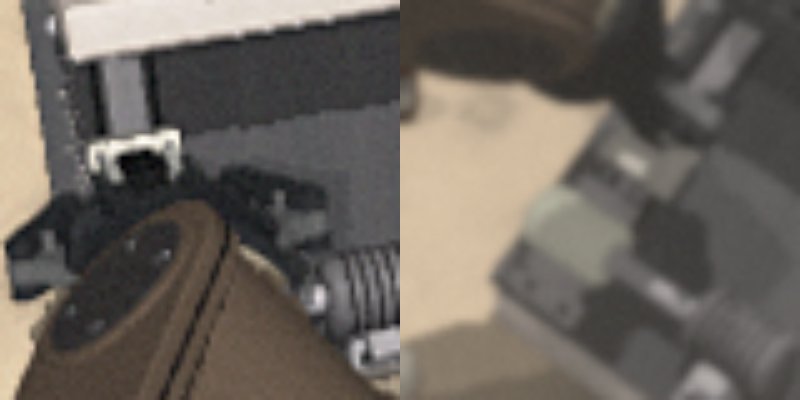

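The left panel shows the grip mostly hidden by the wrist, with its carriage plate at (135,150). The right panel shows the moving jaw at about the head (590,195). By tool travel the jaw is just about touching, so I'll push about 4.5 mm more.

```bash
python3 -m pendant '{"linear":[[-0.0085,-0.0017,-0.005],[-0.0085,-0.0017,-0.005],[-0.0085,-0.0017,-0.005],[0,0,0],[0,0,0]],"rotation":[[0,0,0],[0,0,0],[0,0,0],[0,0,0],[0,0,0]]}' >/dev/null; python3 st.py
python3 -m pendant '{"linear":[[0,0,0],[0,0,0],[0,0,0],[0,0,0],[-0.03,-0.006,0.053],[-0.06,-0.011,0.1],[-0.09,-0.0175,0.159],[-0.09,-0.0175,0.159],[-0.09,-0.0175,0.159],[-0.05,-0.01,0.09],[0,0,0]],"rotation":[[0,0,0],[0,0,0],[0,0,0],[0,0,0],[0,0,0],[0,0,0],[0,0,0],[0,0,0],[0,0,0],[0,0,0],[0,0,0]]}' 0.1; python3 mj.py 8
```

```text
t 20.35 F bed [ 7.   7.6 -2.7] T [ 1.08 -0.71 -0.02] held pt [83.3 47.7 29.5] op 0.202
t: 21.45
tool_pos: [442.5, -72.4, 363.5]
ee_rot: [-0.25, 2.601, 0.06]
wrist_force: [0.1, -0.3, -0.1]
opening: 0.55
gripper_force: 0.0
head 0 
mov 38 [array([34.1, 38.9, 43.2]), array([38.8, 46.9, 54.6]), array([33.7, 36.3, 38.8])]
fixed 0 
block 85 [array([42.1, 57.8, 64.5]), array([33.7, 48.3, 59.8]), array([24.7, 28.2, 31.2])]
grip 95 [array([71.6, 83.1, 93.6]), array([38.2, 46.8, 55.3]), array([42.5, 46.5, 49.5])]
```

View pics/v8.png

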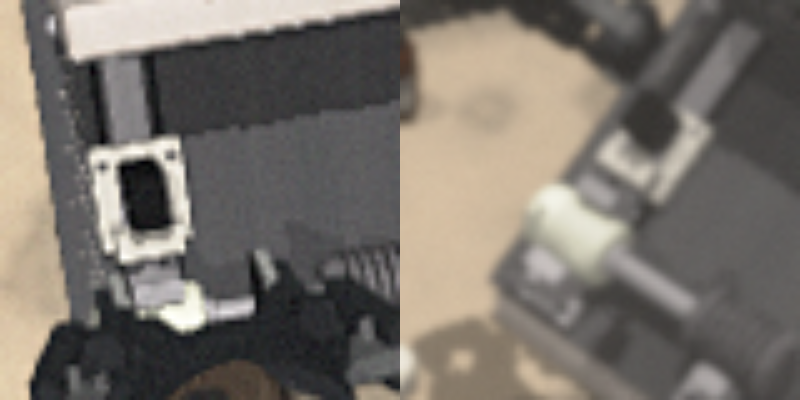

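The black grip is at (145,195), with the jaw against the head. The grip-to-jaw distance fell from 49 to 44 mm, so the springs have given about 5 of their 10 mm. I'll move the hand clear and check everything once.

```bash
python3 -m pendant '{"linear":[[0,0.1,0.05],[0,0.2,0.05],[0,0.25,0.05],[0,0.25,0],[0,0.25,0],[0,0.2,0],[0,0.1,0],[0,0,0],[0,0,0],[0,0,0]],"rotation":[[0,0,0],[0,0,0],[0,0,0],[0,0,0],[0,0,0],[0,0,0],[0,0,0],[0,0,0],[0,0,0],[0,0,0]]}'; python3 mj.py 9
python3 - <<'E'
from h import *
d0=np.load('top0.npz');d=np.load('top9.npz'); a=d0['im'][240:275,305:375].astype(int);b=d['im'][240:275,305:375].astype(int); print('small pestle change',abs(a-b).mean(), abs(a-b).max())
E
```

```text
t: 22.55
tool_pos: [442.9, 129.9, 382.2]
ee_rot: [-0.25, 2.608, 0.064]
wrist_force: [-0.2, -1.0, -0.1]
opening: 0.55
gripper_force: 0.0
head 100 [array([ 1.9, 21.4, 32.7]), array([60.2, 66.7, 73.3]), array([14.3, 29.6, 36.3])]
mov 34 [array([33.2, 38.2, 42.7]), array([39. , 47.5, 54.5]), array([34. , 36.5, 39.3])]
fixed 39 [array([-11.1,  -4.3,  -0.4]), array([38.3, 46.9, 55.1]), array([33.5, 35.9, 38.8])]
block 83 [array([42.1, 58.1, 78. ]), array([33.7, 48.9, 59.7]), array([24.6, 27.9, 31.2])]
grip 94 [array([71.7, 83.6, 93.6]), array([38.2, 46.8, 55.2]), array([42.5, 46.4, 49.7])]
small pestle change 15.81156462585034 29
```

View pics/v9.png

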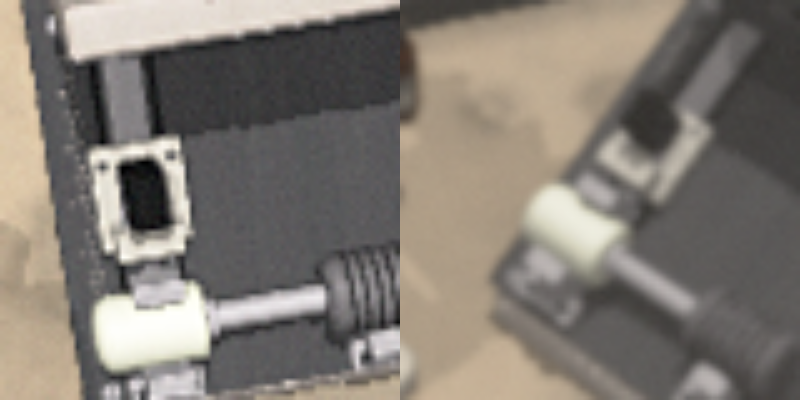

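The picture shows the head clamped between the fixed jaw at (170,385) and the moving jaw at (158,285), with the handle at its rest. The measured gap is about 34 mm and the springs are about half compressed. The small pestle's image shows no local change.

```bash
python3 -c "
from bench import arm; print(arm.job_done())"
```

```text
the job is handed in; nothing more can be done
None
```

I handed the job in at about 22.7 s: the larger pestle's head is held between the jaws with a gap of about 34 mm, the springs have given about 5 of their 10 mm, the handle is at the rest, the hand is clear, and the smaller pestle was left alone.

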